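# Slide the receiving pan home under the riffle splitter's chute

### The job

Get the riffle splitter ready for the next soil split: slide the empty metal receiving pan along the bench, flat and without lifting it, between the blue end plates and under the chutes on its open side, and press it gently home so that its whole back wall bears squarely against the dark centre partition. Never ram or shove the splitter, leave the second pan and everything else on the bench alone, and let go.

Things in the scene. Friction and masses are not known exactly. Their poses are not given: they have to be found in the camera images.
- splitter: Free-standing riffle sample splitter (6.9 kg, held by bench friction alone; sheet metal, not to be pressed with more than 30 N). Origin on the bench under its middle; x runs along its row of slots, +y points to the empty bay where the pan belongs. Two blue end plates with inner faces at x = +-113 mm reach from y = -105 to +105 mm. Carrying handles stick out to x = +-143 mm at 135 mm height.
- partition: Dark upright centre plate of the splitter, 3 mm thick, the stop for the pan (rigid: felt as a sudden rise of the pushing force; 5 to 10 N is plenty); same origin and axes as the splitter, bay-side face at y = +1.5 mm. Fully home, the pan's origin is at y = 56.5 mm, its outer wall at y = 111.5 mm, its long side parallel to x.
- bay_mouth (a point): Middle of the mouth of the empty bay, at bench level, between the front edges (y = 105 mm) of the two end plates: a gap of 226 mm; splitter's axes.
- chute_lip (a point): Middle of the lower edge of the steel chutes over the empty bay: y = 88 mm, 73 mm above the bench. The chutes rise from here at 45 degrees towards the splitter's middle.
- hopper_edge (a point): Middle of the hopper's rim on the bay side: y = 100 mm, 262 mm high, 234 mm long along x. It overhangs: an upright gripper close to the bay strikes it; lean the gripper 20 to 35 degrees away from the splitter.
- pan: Empty open metal pan, 220 mm along x, 110 along y, 60 high, walls and floor 4 mm, 0.3 to 0.6 kg. Origin: centre of its underside. Starts on the bench before the bay, centre 215 to 270 mm from the splitter's origin along its +y, up to 30 mm off line and turned up to 0.35 rad. Needs 1 to 6 N to slide; has 3 mm play at each end in the bay.
- other_pan: A second, equal pan, already home in the bay on the -y side of the splitter; leave it alone. Origin: centre of its underside.
- beaker_a: Glass beaker, 70 mm across, 95 mm high, bystander. Origin: centre of its underside.
- beaker_b: Glass beaker, 70 mm across, 95 mm high, bystander. Origin: centre of its underside.
- beaker_c: Larger glass beaker, 86 mm across, 120 mm high, bystander. Origin: centre of its underside.
- cylinder: Glass measuring cylinder on a blue foot, 68 mm across the foot, 234 mm high, bystander. Origin: centre of its underside.
- sieves: Two nested brass test sieves, 100 mm across, 62 mm high, bystander. Origin: centre of the underside.
- jar: White sample jar with a green cap, 66 mm across, 100 mm high, bystander. Origin: centre of its underside.
- sieve_brush: Sieve brush lying on the bench, bystander. Origin: about its middle, on the bench.
Things that resemble listed ones, but are neither listed nor needed, are in the scene too. What is shaped like the pan but purple is not meant.

How it is judged:
On the way, in this order (a step that is already met when the one before it is completed fails the run):
1. the pan's leading edge is between the end plates (y of pan in the frame of splitter below 0.145 m and x of pan in the frame of splitter between -0.006 and 0.006 m and angle between the x axis of pan and the x axis of splitter, either way round below 0.2 rad), for 0.1 s.
2. the pan presses against the centre partition (over 2 N) (contact force between pan and partition above 2 N), for 0.1 s.
At the end, for the whole second after the job is handed in: The pan stands flat on the bench and at rest in the splitter's bay, its origin within 2.5 mm of the fully home position along y and within 6 mm of the middle along x, its long side parallel to the partition within 0.02 rad, and the splitter within 10 mm of where it stood (y of pan in the frame of splitter between 0.05 and 0.059 m and x of pan in the frame of splitter between -0.006 and 0.006 m and angle between the x axis of pan and the x axis of splitter, either way round below 0.02 rad and angle between pan's own z axis and vertical below 0.03 rad and height (world z) of pan below 0.004 m and linear speed of pan below 0.01 m/s and distance of splitter from where it was at the start of the episode below 0.01 m); the robot touches nothing.
It fails at once if the pan is lifted more than 15 mm or tipped more than 0.15 rad (height (world z) of pan above 0.015 m or angle between pan's own z axis and vertical above 0.15 rad).
It fails at once if the pan is rammed or forced against the splitter with over 35 N (contact force between pan and splitter above 35 N).
It fails at once if the splitter is shoved more than 10 mm or tipped (distance of splitter from where it was at the start of the episode above 0.01 m or angle between splitter's own z axis and vertical above 0.06 rad).
It fails at once if the second pan is moved more than 15 mm (distance of other_pan from where it was at the start of the episode above 0.015 m).
It fails at once if a bystander is moved more than 30 mm or the measuring cylinder tipped (distance of any of beaker_a, beaker_b, beaker_c, cylinder, sieves, jar, sieve_brush from where it was at the start of the episode above 0.03 m or angle between cylinder's own z axis and vertical above 0.4 rad).
It also fails if it takes over 64 s, if anything falls off the work surface, if the arm or the gripper's body presses on something with over 40 N, if the wrist force passes 120 N, or if a joint passes its speed limit or range.

### The arm

A 6-joint arm with a two-finger parallel gripper is mounted at the origin on the work surface. World frame = base frame: x ahead of the robot, y to its left, z up, the work surface at z = 0. Lengths are in m, angles in rad, forces in N, time in s.
With the tool pointing down it reaches from about 0.275 to 0.975 m from the base axis. Payload 8.4 kg.
Tool frame: the origin (TCP) lies midway between the tips of the shut fingers; the grasp point (between the pads) lies 19 mm behind it; z points along the fingers, y is the line along which they close (so a half turn about z gives the same grasp; the last joint's range is limited). The gripper opens to 92 mm and grips with 3 to 60 N. Pads are 20 mm wide; open, the fingers measure 128 mm over their backs; the gripper's body (75 mm by 189 mm) begins 69 mm behind the grasp point.
Start: joints at [1.33, 0.353, 1.633, -0, 1.155, -0.002], TCP at [0.148, 0.607, 0.215] pointing down, gripper open.
Joint ranges: [-2.63, 2.63], [-0.92, 2.1], [0.06, 2.66], [-1.3, 4.44], [0, 2.69], [-3.02, 3.02]. Speed limits (rad/s): [2.22, 2.22, 2.79, 3.14, 3.14, 3.14].

### API

Orientations are given as [roll, pitch, yaw] about the fixed x, y, z axes, in that order (R = Rz(yaw) Ry(pitch) Rx(roll)).
In Python, from cell import state, optics, ticket gives the robot as it stands.
- The arm moves only by the tool arm_command, never from a script. Its argument "commands" is text: rows parted by semicolons, each of 7 numbers parted by spaces: the turn, a rotation vector about the tool's x, y, z scaled (see below), then the shift along the tool's x, y, z scaled (see below), then the opening, from -1 (shut) to 1 (fully open). In form: wx wy wz dx dy dz fingers; .... A call has exactly 5 rows; each row is the pose to reach, as a shift and turn from the pose commanded when the call began, along the tool's axes at that moment; what a row does not reach only later rows make up. The controller multiplies each number of a shift by 1 m and each number of a turn by 120 degrees. A row lasts 1/12 s, in which the tool goes at most 41.7 mm and 7.16 degrees, less where a joint would pass 70% of its speed; a pose out of reach is approached as far as the arm can. A call with a number of a shift or a turn outside -1 to 1 is refused whole. A call with a gripper value outside its range is refused whole. The fingers move at their own pace and stop on an object; "grip_force" is the grip in N (left out, the last holds). Time passes only in rows, so rows that repeat a pose let the fingers close, or fill a call up. It gives the time, the measured TCP pose, the force, the opening and the grip force at its end, in the units of the state.
- state(): the state, without advancing time (a new reading comes with each control period).
- optics.snapshot(name): name is "scene" or "side" or "wrist"; returns a dict with "frame" (400x640x3 uint8, red, green, blue), "z_map" (400x640 float32, m along the optical axis (not along the pixel's ray), 0 where there is no reading), "fx", "fy", "cx", "cy" (pixels), "rvec" (rotation vector, rad) and "tvec" (3), from world to camera coordinates, as OpenCV has them. Camera axes: x right, y down, z forward; pixel columns grow to the right and rows downward; lengths in m; the calibration is good to about 2 mm. A picture is of the moment at which its call begins.
- ticket.close_job(): hands the job in; it is judged then, once.
The state is a dict: "clock": time; "q": joint angles; "joint_velocities": joint speeds; "tau": joint torques, N m; "tool_pos": TCP position; "ee_rot": TCP orientation; "contact_force": force on the tool from outside, world axes, zero at the start; "wrist_torque": the same for the moment, N m; "opening": finger opening in m; "finger_force": force on a finger pad.
Only numpy, scipy, OpenCV 4.12 (cv2) and the standard library are available. Lean on these libraries where they do the work, as an engineer would, in place of code of your own. Each camera call takes 0.05 s, during which the arm holds its last target. There are 200 camera calls.

## Working session

There is one attempt and no reset: what is moved stays moved. The work goes in short steps, Python scripts to look and compute and a tool call to move; the robot and the scene stay as the last step left them, time stands still between calls to the robot, and variables do not carry over. Pictures are saved under pics/ and viewed, at most 10 in all, crops included, and the job is handed in when it is done.

Besides the shell and the picture viewer there is one more tool, called after ">>>" by a JSON object that holds its "method" and its "body". arm_command: Moves the arm, as the interface text tells. Its arguments: {"type":"object","properties":{"commands":{"type":"string"},"grip_force":{"type":"number"}},"required":["commands"]}

```bash
mkdir -p pics
cat > h.py <<'E'
import numpy as np, cv2
from scipy.spatial.transform import Rotation as R
from cell import state, optics, ticket
def snap(n,save=None):
    s=optics.snapshot(n)
    if save: cv2.imwrite('pics/'+save,s['frame'][:,:,::-1])
    return s
def cloud(s):
    z=s['z_map']; v,u=np.mgrid[:z.shape[0],:z.shape[1]]
    P=np.stack([(u-s['cx'])/s['fx']*z,(v-s['cy'])/s['fy']*z,z],-1)
    M=R.from_rotvec(np.ravel(s['rvec'])).as_matrix()
    W=(P-np.ravel(s['tvec']))@M
    W[z==0]=np.nan
    return W
E
python3 - <<'E'
from h import *
np.set_printoptions(precision=4,suppress=True)
for n in['scene','side','wrist']:
    s=snap(n,n+'0.png'); np.savez(n+'0.npz',W=cloud(s),**s)
print(state())
a=cv2.imread('pics/scene0.png');b=cv2.imread('pics/side0.png')
cv2.imwrite('pics/both0.png',cv2.resize(np.vstack([a,b]),(480,600)))
E
```

```text
{'clock': 0.15, 'q': array([ 1.3296,  0.3535,  1.6339,  0.    ,  1.1552, -0.0024]), 'joint_velocities': array([ 0.0002, -0.0008, -0.0003, -0.0005,  0.0009, -0.0001]), 'tau': array([ -0.001 , -59.4199, -33.4469,   0.0696,   0.0205,  -0.    ]), 'tool_pos': array([0.1478, 0.6069, 0.214 ]), 'ee_rot': array([-3.1406, -0.    ,  2.9028]), 'contact_force': array([ 0.1693, -0.4936, -0.0328]), 'wrist_torque': array([-0.0287,  0.0197, -0.004 ]), 'finger_force': 0.0, 'opening': 0.09173183602003146}
```

View pics/scene0.png

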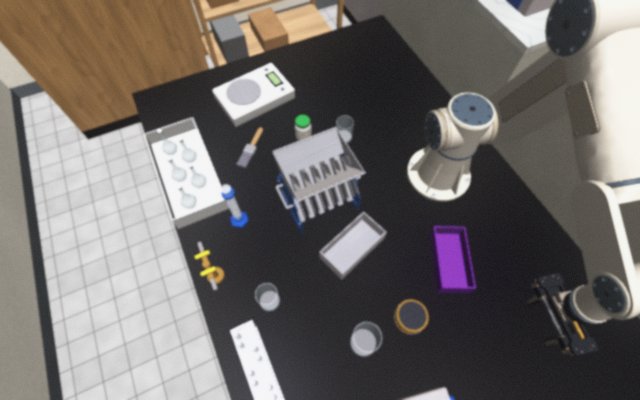

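View pics/side0.png

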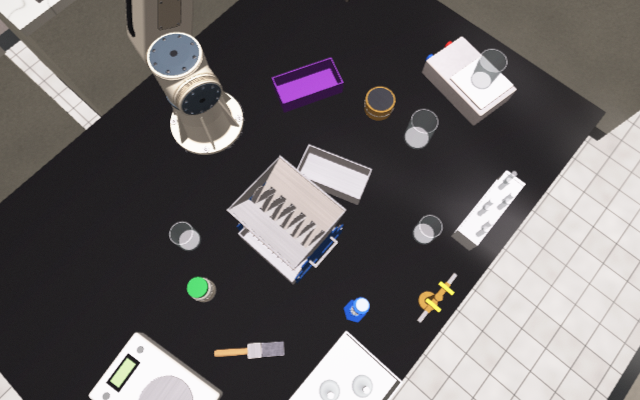

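The scene view shows the grey pan at (353,245), the splitter at (320,175) with its chutes facing the pan, and the purple decoy pan at (454,258). The side view shows the grey pan at (335,173), the splitter at (288,215) and the purple pan at (308,83). Candidates for the pan are the grey one, the purple one (excluded by the task) and the second pan on the splitter's far side (side view, about (268,250)). I choose the grey pan in front of the chutes.

Run:
```python
from h import *
np.set_printoptions(precision=4,suppress=True)
for n,(u0,u1,v0,v1) in {'scene':(310,395,205,285),'side':(285,380,135,210)}.items():
    W=np.load(n+'0.npz')['W'][v0:v1,u0:u1].reshape(-1,3)
    print(n,'z pct',np.nanpercentile(W[:,2],[1,10,50,90,99]))
    m=(W[:,2]>.045)&(W[:,2]<.068); Q=W[m]
    print(len(Q),cv2.minAreaRect(Q[:,:2].astype(np.float32)), Q.min(0),Q.max(0))
for n,(u0,u1,v0,v1) in {'scene':(255,380,110,240),'side':(215,355,145,290)}.items():
    W=np.load(n+'0.npz')['W'][v0:v1,u0:u1].reshape(-1,3)
    for lo,hi in((.25,.275),(.12,.15)):
        Q=W[(W[:,2]>lo)&(W[:,2]<hi)]
        print(n,lo,len(Q),cv2.minAreaRect(Q[:,:2].astype(np.float32)),np.nanmax(W[:,2]))
a=cv2.imread('pics/scene0.png')[105:290,250:400];b=cv2.imread('pics/side0.png')[135:300,210:385]
f=lambda i:cv2.resize(i,(400,round(400*i.shape[0]/i.shape[1])),interpolation=2)
a,b=f(a),f(b);h=max(a.shape[0],b.shape[0])
p=lambda i:cv2.copyMakeBorder(i,0,h-i.shape[0],0,0,0)
cv2.imwrite('pics/crop.png',np.hstack([p(a),p(b)]))
# others on bench, scene
for nm,u,v in (('brassieve',411,316),('bigbeaker',366,338),('beak',267,297),('cyl',237,218),('purple',454,258)):
    W=np.load('scene0.npz')['W'][v-4:v+5,u-4:u+5].reshape(-1,3);print(nm,np.nanmedian(W,0))
```

```text
scene z pct [-0.0055 -0.0026  0.0015  0.0317  0.0852]
382 ((0.46013471484184265, 0.1299113929271698), (0.22203537821769714, 0.11169234663248062), 18.279953002929688) [0.3387 0.043  0.0451] [0.5804 0.2167 0.0657]
side z pct [-0.0073 -0.0033  0.003   0.2413  0.2619]
428 ((0.4554169774055481, 0.13101354241371155), (0.22061707079410553, 0.11547236144542694), 17.799558639526367) [0.3343 0.0596 0.0451] [0.5775 0.2156 0.0652]
scene 0.25 794 ((0.4844307601451874, -0.0967598408460617), (0.23716814815998077, 0.20857194066047668), 0.784302294254303) 0.2674240876688037
scene 0.12 558 ((0.48672425746917725, -0.09015563875436783), (0.2831692695617676, 0.16991597414016724), 0.932045578956604) 0.2674240876688037
side 0.25 1295 ((0.4819958209991455, -0.0974750816822052), (0.23510290682315826, 0.2067248821258545), 0.48158401250839233) 0.2667370602956499
side 0.12 406 ((0.49632614850997925, -0.09429417550563812), (0.25752413272857666, 0.16905061900615692), 0.5773502588272095) 0.2667370602956499
brassieve [0.4125 0.4334 0.0629]
bigbeaker [0.5619 0.4253 0.005 ]
beak [0.7988 0.1663 0.0046]
cyl [ 0.7902 -0.136   0.0332]
purple [0.1507 0.3243 0.0039]
```

View pics/crop.png

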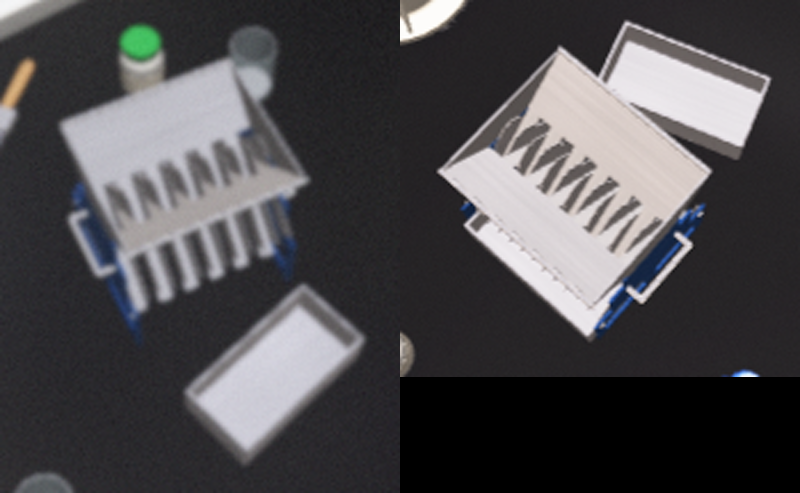

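The crop shows the grey pan lying open in front of the chutes. Its rim corners are at about (303,287), (362,342), (245,460) and (188,397) in the left half. The plates and lip of the empty bay face it, so the choice is confirmed. Both views put its rim at 60–65 mm and its size near 220x112 mm, at (0.458, 0.1305) and turned 18°. The splitter is at about (0.483, -0.097) with an angle of about 0.6°.

Plan:
1. Grip the outer wall upright.
2. Align the pan and slide it to the mouth.
3. Release, lean the gripper and push home with two open fingers.

```bash
cat >> h.py <<'E'
def to(p,ang,lean=0,base=None):
    """tool-frame numbers to reach p; ang: world angle (deg) of tool y; lean (deg) about tool y"""
    s=state(); R0=R.from_euler('xyz',s['ee_rot']); p0=s['tool_pos']
    a=np.radians(ang); y=np.array([np.cos(a),np.sin(a),0]); z=np.array([0,0,-1.]); x=np.cross(y,z)
    Rt=R.from_matrix(np.stack([x,y,z],1))*R.from_euler('y',lean,degrees=True)
    w=(R0.inv()*Rt).as_rotvec(); d=R0.inv().apply(np.array(p)-p0)
    print('turn',np.round(w/np.radians(120),4),'deg',np.round(np.degrees(np.linalg.norm(w)),2),'shift',np.round(d,4),np.round(np.linalg.norm(d),4))
def fk(): 
    s=state(); print(s['clock'],s['tool_pos'].round(4),s['ee_rot'].round(4),'F',s['contact_force'].round(2),'open',round(s['opening'],4))
E
python3 - <<'E'
from h import *
to([.4416,.181,.215],108.1)
E
```

```text
turn [-5.000e-04 -1.000e-04 -2.649e-01] deg 31.78 shift [-0.3863 -0.3443 -0.0006] 0.5174
```

>>> {"method": "arm_command", "body": {"commands": "0 0 0 -0.03 -0.027 0 1; 0 0 0 -0.06 -0.054 0 1; 0 0 0 -0.09 -0.08 0 1; 0 0 0 -0.12 -0.107 0 1; 0 0 0 -0.15 -0.134 0 1"}}

```text
clock: 0.57
tool_pos: [0.2624, 0.4399, 0.2144]
ee_rot: [-3.141, -0.0, 2.903]
contact_force: [0.8, 0.6, -0.6]
opening: 0.0923
finger_force: 0.0
```

>>> {"method": "arm_command", "body": {"commands": "0 0 0 -0.03 -0.027 0 1; 0 0 0 -0.06 -0.054 0 1; 0 0 0 -0.09 -0.08 0 1; 0 0 0 -0.12 -0.107 0 1; 0 0 0 -0.15 -0.134 0 1"}}

```text
clock: 0.98
tool_pos: [0.3765, 0.2741, 0.2146]
ee_rot: [3.142, 0.0, 2.903]
contact_force: [0.2, -0.1, -0.3]
opening: 0.0919
finger_force: 0.0
```

>>> {"method": "arm_command", "body": {"commands": "0 0 -0.053 -0.02 -0.018 0 1; 0 0 -0.106 -0.04 -0.036 0 1; 0 0 -0.159 -0.06 -0.054 0 1; 0 0 -0.212 -0.08 -0.07 0 1; 0 0 -0.265 -0.086 -0.076 0 1"}}

```text
clock: 1.4
tool_pos: [0.4431, 0.1794, 0.2146]
ee_rot: [-3.141, 0.001, -2.821]
contact_force: [0.0, 0.6, -0.2]
opening: 0.0915
finger_force: 0.0
```

Run:
```python
from h import *
fk(); to([.4416,.181,.025],108.1)
s=snap('wrist','w1.png'); W=cloud(s); np.savez('w1.npz',W=W,**s)
Q=W.reshape(-1,3)
for lo,hi in((.05,.068),(.25,.28)):
    m=(Q[:,2]>lo)&(Q[:,2]<hi); print(m.sum(),cv2.minAreaRect(Q[m][:,:2].astype(np.float32)))
```

```text
1.4 [0.4431 0.1794 0.2146] [-3.1408e+00  5.0000e-04 -2.8214e+00] F [ 0.01  0.57 -0.25] open 0.0915
turn [-0.0004  0.0002  0.002 ] deg 0.25 shift [0.001  0.0021 0.1896] 0.1896
13247 ((0.4121965765953064, 0.19217254221439362), (0.3902088701725006, 0.5786662697792053), 0.6726663112640381)
4772 ((0.442989319562912, 0.18015865981578827), (0.023416314274072647, 0.12723861634731293), 18.744882583618164)
```

View pics/w1.png

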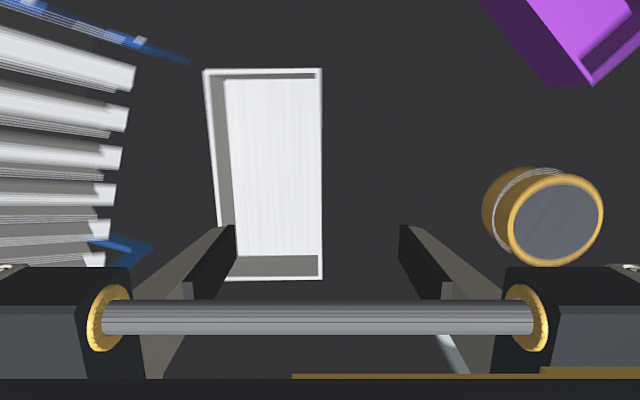

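The wrist view shows the pan's outer wall at column 320, upright in the picture and midway between the fingers (235 and 400). Pan rim corners are at (203,70), (322,68), (322,279) and (217,281). The blue plate tips are at about (190,63) and (152,248), with the brass sieves at (555,220) and the purple pan top right.

Run:
```python
from h import *
np.set_printoptions(precision=4,suppress=True)
d=np.load('w1.npz'); W=d['W']; f=d['frame'].astype(int)
Q=W[60:290,195:330].reshape(-1,3); m=(Q[:,2]>.055)&(Q[:,2]<.066)
Q=Q[m]; print(m.sum(),cv2.minAreaRect(Q[:,:2].astype(np.float32)),np.median(Q[:,2]))
# rim points by ray at z=.06 for the seen corners
M=R.from_rotvec(d['rvec'].ravel()).as_matrix();t=d['tvec'].ravel();C=-M.T@t
for u,v in((203,70),(322,68),(322,279),(217,281)):
    r=M.T@np.array([(u-d['cx'])/d['fx'],(v-d['cy'])/d['fy'],1]);print(u,v,W[v,u],C+r*(.06-C[2])/r[2])
blue=(f[...,2]>f[...,0]+40)&(f[...,2]>f[...,1]+25); blue[:,200:]=0
B=W[blue]; B=B[np.isfinite(B[:,0])]
for sel,n in((B[:,0]>.48,'hi'),(B[:,0]<.48,'lo')):
    b=B[sel]; print(n,len(b),b.min(0),b.max(0),np.median(b,0))
    for lo,hi in((0,.03),(.03,.07),(.07,.12)):
        k=b[(b[:,2]>lo)&(b[:,2]<hi)]
        if len(k)>5: print('  z',lo,len(k),np.percentile(k[:,0],[2,50,98]),'ymax',np.percentile(k[:,1],[50,95,100]))
# hopper edges from static views: fit rim edge line, y max per x bin
for n in('scene','side'):
    V=np.load(n+'0.npz')['W'].reshape(-1,3); V=V[(V[:,2]>.255)&(V[:,2]<.272)&(abs(V[:,0]-.483)<.2)&(abs(V[:,1]+.097)<.2)]
    e=[];l=[]
    for x in np.arange(.39,.58,.01):
        k=V[abs(V[:,0]-x)<.005]
        if len(k): e.append((x,k[:,1].max()));l.append((x,k[:,1].min()))
    for q in(e,l): q=np.array(q); print(n,np.polyfit(q[:,0]-.483,q[:,1],1))
```

```text
2562 ((0.45902663469314575, 0.13191303610801697), (0.220860555768013, 0.1103275865316391), 18.486766815185547) 0.058602564203273054
203 70 [ 0.3734  0.0236 -0.0002] [0.3739 0.0448 0.06  ]
322 68 [ 0.3294  0.1486 -0.0028] [0.3371 0.1502 0.06  ]
322 279 [ 0.5767  0.2318 -0.0022] [0.5444 0.2199 0.06  ]
217 281 [0.4634 0.1381 0.2478] [0.5834 0.1102 0.06  ]
hi 876 [ 0.5952 -0.0685 -0.0035] [0.6399 0.0116 0.0675] [ 0.5976 -0.0066  0.0185]
  z 0 476 [0.5964 0.5975 0.6017] ymax [-0.0132  0.0097  0.0116]
  z 0.03 223 [0.5963 0.5972 0.6006] ymax [0.0049 0.01   0.0103]
lo 1134 [ 0.3672 -0.0979 -0.0035] [0.3782 0.0084 0.1599] [ 0.3715 -0.036   0.0908]
  z 0 131 [0.3698 0.3711 0.3779] ymax [-0.0415  0.0081  0.0084]
  z 0.03 53 [0.3694 0.3705 0.3719] ymax [0.0077 0.0083 0.0084]
  z 0.07 474 [0.3674 0.3716 0.3764] ymax [-0.0209  0.0069  0.0084]
scene [0.0085 0.0052]
scene [ 0.0108 -0.1992]
side [0.0068 0.0045]
side [ 0.0097 -0.2   ]
```

Run:
```python
from h import *
to([.4422,.1822,.026],108.49)
```

```text
turn [-0.0005  0.0001  0.0026] deg 0.32 shift [-0.0002  0.0032  0.1885] 0.1885
```

>>> {"method": "arm_command", "body": {"commands": "0 0 -0.001 0 0.003 0.04 1; 0 0 -0.001 0 0.003 0.08 1; 0 0 -0.001 0 0.003 0.12 1; 0 0 -0.001 0 0.003 0.16 1; 0 0 -0.001 0 0.003 0.188 1"}}

```text
clock: 1.87
tool_pos: [0.4388, 0.1844, 0.0238]
ee_rot: [-3.142, -0.002, -2.826]
contact_force: [-0.5, -0.6, 0.7]
opening: 0.0917
finger_force: 0.0
```

>>> {"method": "arm_command", "body": {"commands": "0 0 0 0 0 0 0; 0 0 0 0 0 0 -0.5; 0 0 0 0 0 0 -1; 0 0 0 0 0 0 -1; 0 0 0 0 0 0 -1", "grip_force": 12}}

```text
clock: 2.28
tool_pos: [0.442, 0.1853, 0.0285]
ee_rot: [3.141, 0.004, -2.824]
contact_force: [-0.2, -0.6, -0.0]
opening: 0.0603
finger_force: 0.0
```

>>> {"method": "arm_command", "body": {"commands": "0 0 0 0 0 0 -1; 0 0 0 0 0 0 -1; 0 0 0 0 0 0 -1; 0 0 0 0 0 0 -1; 0 0 0 0 0 0 -1"}}

```text
clock: 2.7
tool_pos: [0.4406, 0.1846, 0.0267]
ee_rot: [3.142, 0.0, -2.823]
contact_force: [-0.6, -1.0, -0.1]
opening: 0.0274
finger_force: 0.0
```

```bash
cat >> h.py <<'E'
def pan(n='wrist',save=None,c=None,rad=.16):
    s=snap(n,save); Q=cloud(s).reshape(-1,3)
    m=(Q[:,2]>.052)&(Q[:,2]<.066)&(np.hypot(Q[:,0]-c[0],Q[:,1]-c[1])<rad); Q=Q[m]
    print(n,m.sum(),cv2.minAreaRect(Q[:,:2].astype(np.float32)))
E
python3 - <<'E'
from h import *
fk();fk()
for n in('scene','side'): pan(n,c=(.459,.132),rad=.13)
E
```

```text
2.7 [0.4406 0.1846 0.0267] [ 3.1416e+00  2.0000e-04 -2.8234e+00] F [-0.61 -1.04 -0.07] open 0.0274
2.7 [0.4406 0.1846 0.0267] [ 3.1416e+00  2.0000e-04 -2.8234e+00] F [-0.61 -1.04 -0.07] open 0.0274
scene 175 ((0.46698427200317383, 0.14706562459468842), (0.1971673220396042, 0.13730831444263458), 17.8936767578125)
side 283 ((0.4555433392524719, 0.12968073785305023), (0.22066669166088104, 0.11411129683256149), 18.300146102905273)
```

>>> {"method": "arm_command", "body": {"commands": "0 0 0 0 -0.002 0 -1; 0 0 0 0 -0.002 0 -1; 0 0 0 0 -0.002 0 -1; 0 0 0 0 -0.002 0 -1; 0 0 0 0 -0.002 0 -1"}}

```text
clock: 3.22
tool_pos: [0.4412, 0.1826, 0.0265]
ee_rot: [-3.141, -0.0, -2.823]
contact_force: [0.9, -1.6, -1.0]
opening: 0.0039
finger_force: 12.0
```

Run:
```python
from h import *
fk();print(state()['finger_force'])
# aligned tool target: pan y=.225 -> wall y=.278
a=np.degrees(.009)
def tgt(y): return [.485-.009*(y+.053),-.0956+y+.053,.027]
for y in(.2275,.2,.152):
    print(y,np.round(tgt(y),4)); to(tgt(y),90+a)
```

```text
3.2167 [0.4412 0.1826 0.0265] [-3.1415e+00 -1.0000e-04 -2.8233e+00] F [ 0.93 -1.61 -1.05] open 0.0039
11.999779343605042
0.2275 [0.4825 0.1849 0.027 ]
turn [-1.000e-04 -0.000e+00  1.477e-01] deg 17.72 shift [-0.0399 -0.0107 -0.0005] 0.0413
0.2 [0.4827 0.1574 0.027 ]
turn [-1.000e-04 -0.000e+00  1.477e-01] deg 17.72 shift [-0.0316 -0.0369 -0.0005] 0.0485
0.152 [0.4832 0.1094 0.027 ]
turn [-1.000e-04 -0.000e+00  1.477e-01] deg 17.72 shift [-0.0169 -0.0826 -0.0005] 0.0843
```

>>> {"method": "arm_command", "body": {"commands": "0 0 0 0 0 0 -1; 0 0 0 0 0 0 -1; 0 0 0.018 -0.005 -0.001 0 -1; 0 0 0.037 -0.01 -0.002 0 -1; 0 0 0.055 -0.015 -0.003 0 -1", "grip_force": 45}}

```text
clock: 3.63
tool_pos: [0.4562, 0.1847, 0.0265]
ee_rot: [3.141, -0.0, -2.94]
contact_force: [-0.1, 0.6, -2.2]
opening: 0.004
finger_force: 45.0
```

>>> {"method": "arm_command", "body": {"commands": "0 0 0.018 -0.005 -0.002 0 -1; 0 0 0.037 -0.01 -0.004 0 -1; 0 0 0.055 -0.015 -0.006 0 -1; 0 0 0.074 -0.02 -0.008 0 -1; 0 0 0.093 -0.025 -0.01 0 -1"}}

```text
clock: 4.05
tool_pos: [0.4826, 0.1799, 0.0265]
ee_rot: [3.141, -0.001, -3.135]
contact_force: [-2.9, 0.6, 2.1]
opening: 0.0037
finger_force: 45.0
```

Run:
```python
from h import *
fk()
a=np.degrees(.009)
def tgt(y): return [.485-.009*(y+.053),-.0956+y+.053,.027]
for y in(.2275,.2,.152): to(tgt(y),90+a)
for n in('side','wrist'): pan(n,save=n+'3.png',c=(.483,.132),rad=.13)
```

```text
4.05 [0.4826 0.1799 0.0265] [ 3.1415e+00 -9.0000e-04 -3.1354e+00] F [-2.95  0.65  2.13] open 0.0037
turn [ 0.0001 -0.0004 -0.0013] deg 0.17 shift [ 0.0001  0.005  -0.0005] 0.0051
turn [ 0.0001 -0.0004 -0.0013] deg 0.17 shift [ 0.0001 -0.0225 -0.0005] 0.0225
turn [ 0.0001 -0.0004 -0.0013] deg 0.17 shift [-0.0001 -0.0705 -0.0005] 0.0705
side 324 ((0.48038819432258606, 0.12558870017528534), (0.22163021564483643, 0.11341641843318939), 0.7328787446022034)
wrist 14858 ((0.46076351404190063, 0.13469696044921875), (0.1742219179868698, 0.1263778954744339), 0.5774194598197937)
```

View pics/wrist3.png

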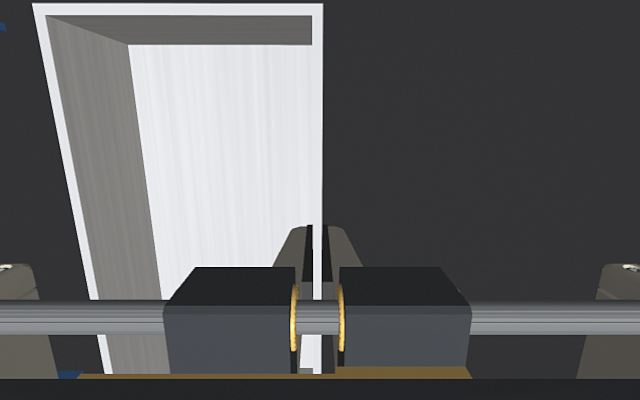

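The wrist view shows the wall gripped between the pads at column 317, with the pan upright in the picture: near corner (322,4), far corner (33,4). The side camera agrees with the expected pose within about 1 mm. I slide it to just before the mouth.

>>> {"method": "arm_command", "body": {"commands": "0 0 -0.001 0 -0.01 0 -1; 0 0 -0.001 0 -0.021 0 -1; 0 0 -0.001 0 -0.033 0 -1; 0 0 -0.001 0 -0.045 0 -1; 0 0 -0.001 0 -0.057 0 -1"}}

```text
clock: 4.57
tool_pos: [0.483, 0.1212, 0.0265]
ee_rot: [-3.141, -0.0, -3.131]
contact_force: [0.5, 0.7, -2.2]
opening: 0.0036
finger_force: 45.0
```

Run:
```python
from h import *
np.set_printoptions(precision=4,suppress=True)
fk()
for n in('side','wrist'):
    s=snap(n); W=cloud(s); np.savez(n+'4.npz',W=W,**s)
    Q=W.reshape(-1,3); m=(Q[:,2]>.053)&(Q[:,2]<.066)&(Q[:,0]>.36)&(Q[:,0]<.60)&(Q[:,1]>.012)&(Q[:,1]<.14); Q=Q[m]
    print(n,len(Q),np.percentile(Q[:,0],[0,.5,99.5,100]),np.percentile(Q[:,1],[0,1,99,100]))
    # back edge (min y) and front edge line
    for lab,fn in(('back',min),('front',max)):
        e=[(x,fn(k)) for x in np.arange(.385,.58,.006) if len(k:=Q[abs(Q[:,0]-x)<.003][:,1])]
        e=np.array(e); print(lab,len(e),np.polyfit(e[:,0]-.484,e[:,1],1),e[:,0].min(),e[:,0].max())
    f=s['frame'].astype(int); B=W[(f[...,2]>f[...,0]+40)&(f[...,2]>f[...,1]+25)]
    B=B[(B[:,1]>-.12)&(B[:,1]<.03)&(B[:,0]>.35)&(B[:,0]<.62)&(B[:,2]<.2)]
    for sgn in(0,1):
        b=B[(B[:,0]>.484)==sgn]
        if len(b)>5: print('blue',sgn,len(b),np.percentile(b,[2,50,98],axis=0).ravel())
```

```text
4.5667 [0.483  0.1212 0.0265] [-3.1415 -0.0003 -3.1311] F [ 0.5   0.72 -2.16] open 0.0036
side 167 [0.3704 0.371  0.5916 0.5919] [0.0132 0.0135 0.1231 0.1239]
back 22 [-0.0823  0.1137] 0.385 0.5770000000000002
front 22 [0.0133 0.1214] 0.385 0.5770000000000002
blue 1 244 [ 0.5911 -0.1191 -0.0025  0.5983 -0.0658  0.0978  0.5993  0.0023  0.1712]
wrist 13885 [0.3729 0.3736 0.5415 0.5476] [0.012  0.0123 0.1312 0.1377]
back 27 [0.0116 0.0127] 0.385 0.5470000000000002
front 27 [-0.1918  0.111 ] 0.385 0.5470000000000002
blue 0 819 [ 0.361  -0.0497 -0.0014  0.3706 -0.0269  0.0204  0.3715  0.0083  0.0504]
blue 1 210 [ 0.5964 -0.0661 -0.0021  0.5974 -0.0551  0.0008  0.5985 -0.035   0.0056]
```

The wrist data put the pan's low end at x=0.3732 and the plate inner faces at 0.3711 and 0.5972, so the pan is centred within about 0.5 mm. I slide a little into the mouth while still gripping.

>>> {"method": "arm_command", "body": {"commands": "0 0 0.001 0 -0.003 0 -1; 0 0 0.001 0 -0.006 0 -1; 0 0 0.001 0 -0.009 0 -1; 0 0 0.001 0 -0.012 0 -1; 0 0 0.001 0 -0.015 0 -1"}}

```text
clock: 5.08
tool_pos: [0.4835, 0.1077, 0.0266]
ee_rot: [3.142, -0.0, -3.133]
contact_force: [-0.4, 1.4, -1.6]
opening: 0.0036
finger_force: 45.0
```

>>> {"method": "arm_command", "body": {"commands": "0 0 0 0 0 0 -0.9; 0 0 0 0 0 0 -0.7; 0 0 0 0 0 0 -0.5; 0 0 0 0 0 0 -0.5; 0 0 0 0 0 0 -0.5"}}

```text
clock: 5.5
tool_pos: [0.4836, 0.1079, 0.0267]
ee_rot: [3.142, 0.0, -3.133]
contact_force: [-0.4, -0.4, 0.1]
opening: 0.0231
finger_force: 0.0
```

Run:
```python
from h import *
fk()
for n in('side','wrist'):
    s=snap(n); W=cloud(s)
    Q=W.reshape(-1,3); m=(Q[:,2]>.053)&(Q[:,2]<.066)&(Q[:,0]>.36)&(Q[:,0]<.60)&(Q[:,1]>-.01)&(Q[:,1]<.14); Q=Q[m]
    print(n,len(Q),np.percentile(Q[:,0],[0,.5,99.5,100]),np.percentile(Q[:,1],[0,1,99,100]))
    for lab,fn in(('back',min),('front',max)):
        e=[(x,fn(k)) for x in np.arange(.385,.58,.006) if len(k:=Q[abs(Q[:,0]-x)<.003][:,1])]
        e=np.array(e); print(lab,len(e),np.polyfit(e[:,0]-.484,e[:,1],1))
```

```text
5.5 [0.4836 0.1079 0.0267] [ 3.1416e+00  2.0000e-04 -3.1330e+00] F [-0.38 -0.43  0.06] open 0.0231
side 163 [0.37151028 0.37176883 0.59758531 0.59814311] [-4.06726418e-03  8.88180606e-05  1.09473304e-01  1.10333446e-01]
back 24 [-0.08087417  0.09871232]
front 24 [0.01870649 0.10630083]
wrist 14349 [0.37367876 0.37426132 0.54489213 0.55068761] [-0.00160478 -0.00039664  0.12897238  0.13509986]
back 28 [0.09214438 0.00499043]
front 28 [-0.2792383   0.09590596]
```

>>> {"method": "arm_command", "body": {"commands": "0 0 0 0 0 -0.025 -0.5; 0 0 0 0 0 -0.055 -0.5; 0 0 0 0 0.02 -0.09 -0.5; 0 0 0 0 0.05 -0.12 0; 0 0 0 0 0.085 -0.14 1"}}

```text
clock: 6.02
tool_pos: [0.4836, 0.1931, 0.1696]
ee_rot: [3.141, 0.003, -3.135]
contact_force: [1.8, -0.1, -0.4]
opening: 0.034
finger_force: 0.0
```

Run:
```python
from h import *
fk(); print(state()['q'])
for p in([.484,.20,.15],[.484,.11,.026]): to(p,.5,-25)
to([.484,.2,.15],.5,0)
s=snap('side'); Q=cloud(s).reshape(-1,3); m=(Q[:,2]>.053)&(Q[:,2]<.066)&(Q[:,0]>.36)&(Q[:,0]<.60)&(Q[:,1]>-.01)&(Q[:,1]<.14); Q=Q[m]
e=np.array([(x,k.max()) for x in np.arange(.39,.58,.006) if len(k:=Q[abs(Q[:,0]-x)<.003][:,1])]); print(np.polyfit(e[:,0]-.484,e[:,1],1))
```

```text
6.0167 [0.4836 0.1931 0.1696] [ 3.1409e+00  2.6000e-03 -3.1354e+00] F [ 1.77 -0.12 -0.38] open 0.034
[ 3.77209867e-01  2.41156606e-01  1.90136147e+00 -4.08540515e-04
  9.96390861e-01 -1.19959645e+00]
turn [ 0.1643 -0.1628  0.7355] deg 92.52 shift [-0.0004  0.0069  0.0196] 0.0208
turn [ 0.1643 -0.1628  0.7355] deg 92.52 shift [ 0.0005 -0.0832  0.1436] 0.1659
turn [1.200e-03 7.000e-04 7.488e-01] deg 89.86 shift [-0.0004  0.0069  0.0196] 0.0208
[0.00533694 0.10741241]
```

>>> {"method": "arm_command", "body": {"commands": "0.011 -0.011 0.049 0 0.002 0 1; 0.022 -0.022 0.098 0 0.004 0 1; 0.033 -0.033 0.147 0 0.007 0 1; 0.044 -0.043 0.196 0 0.007 0 1; 0.055 -0.054 0.245 0 0.007 0 1"}}

```text
clock: 6.48
tool_pos: [0.4826, 0.1998, 0.1665]
ee_rot: [-3.059, 0.139, 2.637]
contact_force: [0.1, -0.3, -0.7]
opening: 0.0713
finger_force: 0.0
```

>>> {"method": "arm_command", "body": {"commands": "0.011 -0.011 0.049 0 0 0 1; 0.022 -0.022 0.098 0 0 0 1; 0.033 -0.033 0.147 0 0 0 1; 0.044 -0.043 0.196 0 0 0 1; 0.055 -0.054 0.245 0 0 0 1"}}

```text
clock: 6.9
tool_pos: [0.4825, 0.1997, 0.1664]
ee_rot: [-3.055, 0.298, 2.123]
contact_force: [0.2, -0.2, -0.4]
opening: 0.0918
finger_force: 0.0
```

>>> {"method": "arm_command", "body": {"commands": "0.011 -0.011 0.049 0 0 0 1; 0.022 -0.022 0.098 0 0 0 1; 0.033 -0.033 0.147 0 0 0 1; 0.044 -0.043 0.196 0 0 0 1; 0.055 -0.054 0.245 0 0 0 1"}}

```text
clock: 7.32
tool_pos: [0.4825, 0.1998, 0.1663]
ee_rot: [-3.137, 0.438, 1.58]
contact_force: [-0.0, 0.2, 0.4]
opening: 0.0918
finger_force: 0.0
```

Run:
```python
from h import *
fk(); print(state()['q'])
to([.484,.145,.028],.5,-25)
s=snap('wrist','w5.png'); W=cloud(s); print('cam',-R.from_rotvec(np.ravel(s['rvec'])).as_matrix().T@np.ravel(s['tvec']))
Q=W.reshape(-1,3); m=(Q[:,2]>.053)&(Q[:,2]<.066)&(Q[:,0]>.36)&(Q[:,0]<.60)&(Q[:,1]>-.01)&(Q[:,1]<.14); Q=Q[m]
e=np.array([(x,k.max()) for x in np.arange(.39,.58,.006) if len(k:=Q[abs(Q[:,0]-x)<.003][:,1])]); print(Q.min(0),Q.max(0),np.polyfit(e[:,0]-.484,e[:,1],1))
```

```text
7.3167 [0.4825 0.1998 0.1663] [-3.1373  0.4382  1.5797] F [-0.02  0.17  0.36] open 0.0918
[ 0.62798312  0.39977906  1.76622818 -0.36796329  1.26514531  0.7833869 ]
turn [-0.002   0.0009  0.0001] deg 0.27 shift [0.009  0.0016 0.1485] 0.1488
cam [0.48249216 0.33630427 0.2891904 ]
[ 0.36813658 -0.00773717  0.05300148] [0.59914216 0.11308466 0.06589757] [0.01042323 0.11130512]
```

View pics/w5.png

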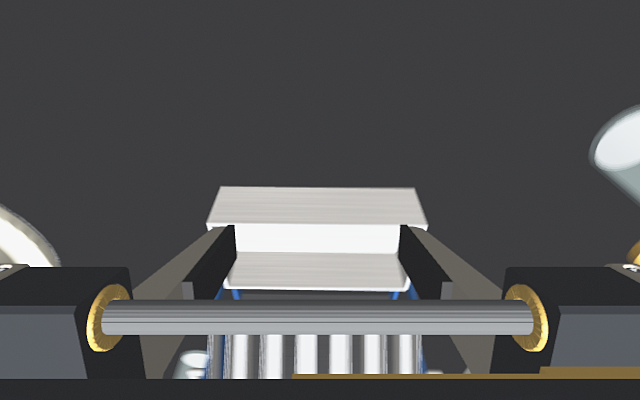

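The leaned wrist view shows the pan's outer wall spanning columns 207–428 (middle 317.5), midway between the open fingers (235 and 400). Its far rim lies between the blue plates at (228,290) and (408,290). I go down behind the outer wall.

>>> {"method": "arm_command", "body": {"commands": "-0.001 0 0 0.004 0.002 0.03 1; -0.001 0 0 0.009 0.002 0.06 1; -0.001 0 0 0.009 0.002 0.09 1; -0.001 0 0 0.009 0.002 0.12 1; -0.001 0 0 0.009 0.002 0.148 1"}}

```text
clock: 7.78
tool_pos: [0.4842, 0.1447, 0.0272]
ee_rot: [-3.137, 0.436, 1.588]
contact_force: [0.5, -0.8, 0.1]
opening: 0.0919
finger_force: 0.0
```

Run:
```python
from h import *
fk(); to([.484,.12,.028],.5,-25); to([.484,.1,.028],.5,-25)
```

```text
7.7833 [0.4842 0.1447 0.0272] [-3.1369  0.4361  1.5882] F [ 0.47 -0.8   0.14] open 0.0919
turn [-0.0005 -0.0001  0.0038] deg 0.46 shift [-0.0227 -0.0006  0.0097] 0.0247
turn [-0.0005 -0.0001  0.0038] deg 0.46 shift [-0.0408 -0.0009  0.0181] 0.0447
```

>>> {"method": "arm_command", "body": {"commands": "0 0 0.002 -0.006 0 0.003 1; 0 0 0.002 -0.012 0 0.006 1; 0 0 0.002 -0.018 0 0.008 1; 0 0 0.002 -0.023 0 0.0105 1; 0 0 0.002 -0.028 0 0.013 1"}}

```text
clock: 8.2
tool_pos: [0.4864, 0.115, 0.0302]
ee_rot: [3.14, 0.435, 1.579]
contact_force: [-0.0, 3.2, 1.8]
opening: 0.0919
finger_force: 1.8
```

```bash
cat >> h.py <<'E'
def front(n='wrist'):
    s=snap(n); Q=cloud(s).reshape(-1,3); y0=state()['tool_pos'][1]
    m=(Q[:,2]>.05)&(Q[:,2]<.066)&(Q[:,0]>.35)&(Q[:,0]<.62)&(Q[:,1]>y0-.04)&(Q[:,1]<y0+.003); Q=Q[m]
    e=np.array([(x,k.max()) for x in np.arange(.38,.59,.006) if len(k:=Q[abs(Q[:,0]-x)<.003][:,1])])
    p=np.polyfit(e[:,0]-.484,e[:,1],1); r=e[:,1]-np.polyval(p,e[:,0]-.484); k=abs(r)<.003; p=np.polyfit(e[k,0]-.484,e[k,1],1)
    print(n,'front line',p.round(4),k.sum(),'x ends',np.percentile(Q[:,0],[0,1,99,100]).round(4))
E
python3 - <<'E'
from h import *
fk(); front()
E
```

```text
8.2 [0.4864 0.115  0.0302] [3.1397 0.4349 1.5791] F [-0.    3.2   1.77] open 0.0919
wrist front line [0.01   0.1084] 21 x ends [0.3882 0.3919 0.5817 0.5853]
```

>>> {"method": "arm_command", "body": {"commands": "0 0 0 -0.0045 0 0.002 1; 0 0 0 -0.009 0 0.004 1; 0 0 0 -0.0135 0 0.0065 1; 0 0 0 -0.018 0 0.0085 1; 0 0 0 -0.0225 0 0.0105 1"}}

```text
clock: 8.67
tool_pos: [0.4855, 0.0893, 0.0289]
ee_rot: [-3.141, 0.437, 1.58]
contact_force: [-0.7, 3.9, 2.1]
opening: 0.0922
finger_force: 1.9
```

Run:
```python
from h import *
fk(); front()
```

```text
8.6667 [0.4855 0.0893 0.0289] [-3.1408  0.4366  1.5799] F [-0.71  3.86  2.06] open 0.0922
wrist front line [0.0093 0.0828] 20 x ends [0.3882 0.4343 0.5372 0.5838]
```

>>> {"method": "arm_command", "body": {"commands": "0 0 0 -0.0045 0 0.002 1; 0 0 0 -0.009 0 0.004 1; 0 0 0 -0.0135 0 0.0065 1; 0 0 0 -0.018 0 0.0085 1; 0 0 0 -0.0225 0 0.0105 1"}}

```text
clock: 9.13
tool_pos: [0.4854, 0.0642, 0.0287]
ee_rot: [-3.14, 0.437, 1.58]
contact_force: [0.4, 3.0, 1.1]
opening: 0.0921
finger_force: 1.3
```

>>> {"method": "arm_command", "body": {"commands": "0 0 0 -0.0045 0 0.002 1; 0 0 0 -0.009 0 0.004 1; 0 0 0 -0.0135 0 0.0065 1; 0 0 0 -0.018 0 0.0085 1; 0 0 0 -0.02 0 0.0095 1"}}

```text
clock: 9.55
tool_pos: [0.4856, 0.0419, 0.0286]
ee_rot: [-3.14, 0.437, 1.58]
contact_force: [0.1, 4.5, 1.1]
opening: 0.0919
finger_force: 1.4
```

Run:
```python
from h import *
fk(); front()
s=snap('side'); Q=cloud(s).reshape(-1,3)
Q=Q[(Q[:,2]>.255)&(Q[:,2]<.272)&(abs(Q[:,0]-.483)<.2)&(abs(Q[:,1]+.097)<.13)]; print(cv2.minAreaRect(Q[:,:2].astype(np.float32)))
```

```text
9.55 [0.4856 0.0419 0.0286] [-3.1402  0.4371  1.5796] F [0.11 4.51 1.1 ] open 0.0919
wrist front line [0.0097 0.0353] 20 x ends [0.3884 0.435  0.537  0.5834]
((0.48163291811943054, -0.09748785197734833), (0.23569366335868835, 0.2067936509847641), 0.5755608677864075)
```

>>> {"method": "arm_command", "body": {"commands": "0 0 0 -0.003 0 0.0015 1; 0 0 0 -0.006 0 0.003 1; 0 0 0 -0.009 0 0.0042 1; 0 0 0 -0.011 0 0.0051 1; 0 0 0 -0.0125 0 0.0058 1"}}

```text
clock: 10.07
tool_pos: [0.4858, 0.0286, 0.0286]
ee_rot: [-3.14, 0.437, 1.58]
contact_force: [-0.3, 2.0, -0.4]
opening: 0.0918
finger_force: 1.2
```

>>> {"method": "arm_command", "body": {"commands": "0 0 0 -0.0007 0 0.0003 1; 0 0 0 -0.0014 0 0.0006 1; 0 0 0 -0.002 0 0.0009 1; 0 0 0 -0.0025 0 0.0012 1; 0 0 0 -0.003 0 0.0014 1"}}

```text
clock: 10.48
tool_pos: [0.4859, 0.0256, 0.0286]
ee_rot: [-3.14, 0.437, 1.58]
contact_force: [0.7, 2.8, -0.1]
opening: 0.0919
finger_force: 1.1
```

Run:
```python
from h import *
fk(); front()
```

```text
10.4833 [0.4859 0.0256 0.0286] [-3.1404  0.4369  1.5799] F [ 0.73  2.77 -0.06] open 0.0919
wrist front line [0.0102 0.0189] 20 x ends [0.3888 0.4351 0.5377 0.5842]
```

>>> {"method": "arm_command", "body": {"commands": "0 0 0 -0.0004 0 0.0002 1; 0 0 0 -0.0008 0 0.0004 1; 0 0 0 -0.0012 0 0.0006 1; 0 0 0 -0.0016 0 0.0008 1; 0 0 0 -0.002 0 0.0009 1"}}

```text
clock: 10.95
tool_pos: [0.4859, 0.0233, 0.0287]
ee_rot: [-3.14, 0.437, 1.58]
contact_force: [0.1, 2.8, 0.0]
opening: 0.0916
finger_force: 1.4
```

>>> {"method": "arm_command", "body": {"commands": "0 0 0 -0.0003 0 0.0001 1; 0 0 0 -0.0006 0 0.0003 1; 0 0 0 -0.0009 0 0.0004 1; 0 0 0 -0.0009 0 0.0004 1; 0 0 0 -0.0009 0 0.0004 1"}}

```text
clock: 11.37
tool_pos: [0.486, 0.023, 0.0286]
ee_rot: [-3.141, 0.436, 1.579]
contact_force: [-1.2, 6.5, 0.8]
opening: 0.0917
finger_force: 3.3
```

Force is rising at the expected place, so I press a little more.

>>> {"method": "arm_command", "body": {"commands": "0 0 0 -0.0003 0 0.0001 1; 0 0 0 -0.0006 0 0.0003 1; 0 0 0 -0.0009 0 0.0004 1; 0 0 0 -0.0009 0 0.0004 1; 0 0 0 -0.0009 0 0.0004 1"}}

```text
clock: 11.78
tool_pos: [0.4861, 0.0227, 0.0286]
ee_rot: [-3.141, 0.435, 1.579]
contact_force: [-3.0, 11.7, 3.0]
opening: 0.0921
finger_force: 5.6
```

Run:
```python
from h import *
fk(); front(); print(state()['wrist_torque'])
```

```text
11.7833 [0.4861 0.0227 0.0286] [-3.1415  0.4345  1.5789] F [-3.03 11.7   2.96] open 0.0921
wrist front line [0.0068 0.0168] 19 x ends [0.3893 0.4351 0.5376 0.5835]
[ 1.84995066  0.5584654  -0.28624967]
```

>>> {"method": "arm_command", "body": {"commands": "0 0 0 0.001 0 -0.0005 1; 0 0 0 0.004 0 -0.002 1; 0 0 0 0.015 0 -0.007 1; 0 0 0 0.035 0 -0.02 1; 0 0 0 0.055 0 -0.04 1"}}

```text
clock: 12.25
tool_pos: [0.4841, 0.0881, 0.041]
ee_rot: [-3.138, 0.439, 1.579]
contact_force: [0.9, -0.4, -0.4]
opening: 0.0919
finger_force: 0.0
```

>>> {"method": "arm_command", "body": {"commands": "0 0 0 0 0 -0.02 1; 0 0 0 0 0 -0.05 1; 0 0 0 0 0 -0.08 1; 0 0 0 0 0 -0.1 1; 0 0 0 0 0 -0.1 1"}}

```text
clock: 12.67
tool_pos: [0.4871, 0.1334, 0.1356]
ee_rot: [3.137, 0.434, 1.579]
contact_force: [0.1, 0.1, 0.2]
opening: 0.0919
finger_force: 0.0
```

Run:
```python
from h import *
fk()
for n in('wrist','side'):
    s=snap(n,n+'9.png'); W=cloud(s); Q=W.reshape(-1,3)
    P=Q[(Q[:,2]>.05)&(Q[:,2]<.066)&(Q[:,0]>.36)&(Q[:,0]<.61)&(Q[:,1]>.0)&(Q[:,1]<.035)]
    e=np.array([(x,k.max()) for x in np.arange(.385,.585,.006) if len(k:=P[abs(P[:,0]-x)<.003][:,1])])
    print(n,len(e),'front',np.polyfit(e[:,0]-.484,e[:,1],1),'x',np.percentile(P[:,0],[0,1,99,100]))
    f=s['frame'].astype(int); B=W[(f[...,2]>f[...,0]+40)&(f[...,2]>f[...,1]+25)]
    B=B[(B[:,1]>-.13)&(B[:,1]<.03)&(B[:,0]>.35)&(B[:,0]<.63)&(B[:,2]<.15)]
    for g in(0,1):
        b=B[(B[:,0]>.484)==g]
        if len(b)>5: print('blue',g,len(b),np.percentile(b,[2,50,98],axis=0).round(4).tolist(),b[:,1].max())
    H=Q[(Q[:,2]>.255)&(Q[:,2]<.272)&(abs(Q[:,0]-.483)<.2)&(abs(Q[:,1]+.097)<.13)]
    if len(H)>9: print(cv2.minAreaRect(H[:,:2].astype(np.float32)))
a=cv2.imread('pics/wrist9.png');b=cv2.imread('pics/side9.png')
cv2.imwrite('pics/end.png',np.vstack([a[:380,60:580][100:],cv2.resize(b[135:300,210:385],(520,310))[:310]]))
```

```text
12.6667 [0.4871 0.1334 0.1356] [3.1372 0.4343 1.579 ] F [0.09 0.12 0.16] open 0.0919
wrist 29 front [0.00963819 0.01662426] x [0.4035503  0.40695042 0.57016124 0.57368496]
blue 0 377 [[0.367, -0.081, 0.0924], [0.3708, -0.0548, 0.117], [0.3714, -0.021, 0.1442]] 0.009380027364585274
blue 1 91 [[0.5966, -0.023, 0.125], [0.5988, -0.0204, 0.1361], [0.6006, -0.019, 0.1422]] -0.018621095508426777
side 2 front [ 0.34627233 -0.01938937] x [0.57481756 0.57497274 0.5878265  0.58803903]
blue 1 204 [[0.5919, -0.1241, 0.0007], [0.5983, -0.0691, 0.0881], [0.5994, 0.0025, 0.1477]] 0.007314183065028146
((0.4818304181098938, -0.09782705456018448), (0.23578886687755585, 0.2066090703010559), 0.7204427123069763)
```

View pics/end.png

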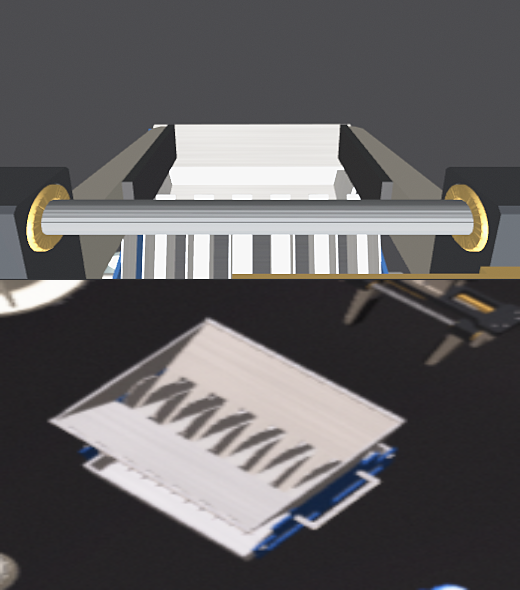

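The pan is seated under the chutes. In the upper picture its outer wall spans about (155,125)–(350,125). In the lower one the splitter stands where it was, with the gripper clear at (440,320). The outer wall measures about 7 mm beyond the plate edges (6.5 expected), parallel within 1 mrad.

```bash
python3 -c "
from cell import ticket
print(ticket.close_job())"
```

```text
the job is handed in; nothing more can be done
None
```

I slid the pan flat into the bay, pressed it home against the partition at about 12 N (a little over the suggested 5–10 N) and let go. The last measurements showed it within about 1 mm of home, parallel, and the splitter unmoved. The job is handed in; no verdict came back.

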